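Overhang a grained sample board for coating its bare end

ROBOT

A 6-joint arm with a two-finger parallel gripper is mounted at the origin on the work surface. World frame = base frame: x ahead of the robot, y to its left, z up, the work surface at z = 0. Lengths are in m, angles in degrees, forces in N, time in s.
With the tool pointing down it reaches from about 0.4 to 0.825 m from the base axis. Payload 7 kg.
Tool frame: the origin (TCP) lies midway between the tips of the shut fingers; the grasp point (between the pads) lies 19 mm behind it; z points along the fingers, y is the line along which they close (so a half turn about z gives the same grasp; the last joint's range is limited). The gripper opens to 88 mm and grips with 3 to 60 N. Pads are 19 mm wide; open, the fingers measure 130 mm over their backs; the gripper's body (78 mm by 193 mm) begins 47 mm behind the grasp point.
Start: joints at [-51.503, 20.546, 0.682, 0, -70.136, -16.507], TCP at [0.253, -0.626, 0.188] pointing down, gripper open.
Joint ranges: [-176.03, 176.03], [-82.01, 121.73], [-58.28, 71.71], [-173.87, 95.51], [-174.79, -0.11], [-173.66, 173.66]. Speed limits (degrees/s): [136.94, 136.94, 172.46, 180, 180, 180].

INTERFACE

Orientations are given as [roll, pitch, yaw] about the fixed x, y, z axes, in that order (R = Rz(yaw) Ry(pitch) Rx(roll)).
In Python, from plant import r, eyes, workorder gives the robot as it stands.
- The arm moves only by the tool step_arm, never from a script. Its argument "plan" is a list of rows, each a list of 5 numbers: the shift along the tool's x, y, z each as a share of 25 cm, from -1 to 1, then the turn about the tool's z as a share of 60 degrees, from -1 to 1, then the finger opening in mm, from 0 to 87.6. In form: [[x, y, z, turn, jaw], ...]. A call has 1 to 12 rows; each row is the pose to reach, as a shift and turn from the pose commanded when the call began, along the tool's axes at that moment; what a row does not reach only later rows make up. A row lasts 1/12 s, in which the tool goes at most 41.7 mm and 7.16 degrees, less where a joint would pass 70% of its speed; a pose out of reach is approached as far as the arm can. A call with a number of a shift or a turn outside -1 to 1 is refused whole. A call with a gripper value outside its range is refused whole. The fingers move at their own pace and stop on an object; "newtons" is the grip in N (left out, the last holds). Time passes only in rows, so rows that repeat a pose let the fingers close. It gives the time, the measured TCP pose, the force, the opening and the grip force at its end, in the units of the state.
- r.get_state(): the state, without advancing time (a new reading comes with each control period).
- eyes.capture(name): name is "scene" or "side" or "wrist"; returns the picture (400x640x3 uint8, red, green, blue); there is no depth.
- eyes.camera_model(name): a dict with "fov_y" (degrees; the focal length in pixels is half the picture's height over the tangent of half this angle, whatever the lens; pixels are square), "cx", "cy" (the principal point, pixels), "world_to_cam" (4x4, takes a point from world to camera coordinates); the wrist camera has in their place "hand_eye" (4x4, takes a point from camera to tool coordinates, whose origin is the TCP and whose axes are the flange's). Camera axes: x right, y up, looking along -z (the intrinsics and any distortion apply to the point x, -y, -z); pixel columns grow to the right and rows downward; lengths in m; the calibration is good to about 2 mm. A picture is of the moment at which its call begins: read the wrist's pose just before it. camera_model takes no time and is no camera call.
- workorder.close_job(): hands the job in; it is judged then, once.
The state is a dict: "time_s": time; "joints": joint angles; "qd": joint speeds; "joint_torque": joint torques, N m; "tcp_pos": TCP position; "eef_rot": TCP orientation; "contact_force": force on the tool from outside, world axes, zero at the start; "moment": the same for the moment, N m; "gripper_width": finger opening in m; "gripper_force": force on a finger pad.
Only numpy, scipy, OpenCV 4.12 (cv2) and the standard library are available. Lean on these libraries where they do the work, as an engineer would, in place of code of your own. Each camera call takes 0.05 s, during which the arm holds its last target. There are 200 camera calls.

TASK

On the low grey painting stand, gently push the dark wood-grained sample board toward the yellow-taped edge until its bare tan end band (40 mm) hangs out over the edge, with the line between grain and band right at the edge and the board square to it, so the band can be coated next. Only slide it flat on the stand, never pick it up or let it tip off, leave the other board, the tin, the sanding block and the bottle where they are, and finish with the hand clear.

Things in the scene. Friction and masses are not known exactly. Their poses are not given: they have to be found in the camera images.
- stand: Painting stand, fixed on the bench: flat light grey painted plywood top 270 mm (its x) by 540 mm (its y), top surface 50 mm above the bench. Origin at the centre of its footprint, on the bench (z = 0). Its +x axis points horizontally away from the robot (turned by up to 0.28 rad) to the edge marked with yellow tape, which is 135 mm from the origin. There is no ridge or rim anywhere on the top.
- stand_edge (a point): Middle of the stand's yellow-taped top edge, at the height of the top surface; same axes as the stand: +x points straight out over the edge, y runs along the edge, z up.
- sample: The board to push: loose, rigid, 120 (its x) x 110 (its y) x 9 mm, about 0.13 kg, flat on the stand; slides with a push of a few N at most. Origin: centre of its underside. The 80 mm nearer the robot is dark grain, the 40 mm at its +x end is the bare tan band. Starts within 0.2 rad of square, its +x end 10 to 80 mm short of the edge, 55 mm or more of free stand behind its -x end.
- sample_front (a point): Middle of the sample board's +x end (the free end of the bare band), on its top face, 60 mm from the board's centre; same axes as the board.
- plain: The plain tan board without grain, same size as the sample (120 x 110 x 9 mm), lying beside it on the stand, centres about 180 mm apart, on either side; origin at the centre of its underside; must stay put.
- tin: Small yellow paint tin, 60 mm diameter, 68 mm high, standing near one end of the stand, at least 25 mm clear of the boards; origin at the centre of its underside; must stay put.
- block: Cork sanding block, 100 x 55 x 30 mm, lying near the other end of the stand; origin at the centre of its underside; must stay put.
- bottle: Dark blue bottle of glaze with a white cap, 54 mm diameter, 140 mm high, standing on the bench to the left (+y) of the stand; origin at the centre of its underside; must stay put.
Mind the look-alikes: they are no part of the job. Leave any red or turquoise look-alike of the sample alone.

How it is judged (in metres and radians):
At the end, for the whole second after the job is handed in: The sample board lies flat and still on the stand, its bare end overhanging the taped edge by 40 mm (within 7 mm), square to the edge within 0.12 rad (7 degrees), all its width on the stand; plain board, tin, block and bottle are within 12 mm of where they stood (x of sample_front in the frame of stand_edge between 0.033 and 0.047 m and angle between the x axis of sample and the x axis of stand_edge, either way round below 0.12 rad and z of sample in the frame of stand_edge between -0.003 and 0.003 m and y of sample in the frame of stand_edge between -0.215 and 0.215 m and angle between sample's own z axis and vertical below 0.04 rad and linear speed of sample below 0.01 m/s and distance of each of plain, tin, block, bottle from where it was at the start of the episode below 0.012 m); the robot touches nothing.
It fails at once if the sample board is lifted (more than 8 mm off the stand) (z of sample in the frame of stand_edge above 0.008 m).
It fails at once if the sample board is tipped or falls off the edge (angle between sample's own z axis and vertical above 0.15 rad or z of sample in the frame of stand_edge below -0.012 m).
It fails at once if the sample board is pushed or pressed hard (over 40 N) (contact force between the fingers and sample above 40 N).
It fails at once if the plain board, tin, sanding block or bottle is disturbed (moved over 12 mm) (distance of any of plain, tin, block, bottle from where it was at the start of the episode above 0.012 m).
It also fails if it takes over 48 s, if anything falls off the work surface, if the arm or the gripper's body presses on something with over 40 N, if the wrist force passes 120 N, or if a joint passes its speed limit or range.

## Working session

There is one attempt and no reset: what is moved stays moved. The work goes in short steps, Python scripts to look and compute and a tool call to move; the robot and the scene stay as the last step left them, time stands still between calls to the robot, and variables do not carry over. Pictures are saved under pics/ and viewed, at most 13 in all, crops included, and the job is handed in when it is done.

Besides the shell and the picture viewer there is one more tool, called after "Call:" as name(argument=value, ...) on one line, values as JSON. step_arm: Moves the arm, as the interface text tells. Its arguments: {"type":"object","properties":{"plan":{"type":"array"},"newtons":{"type":"number"}},"required":["plan"]}

```bash
mkdir -p pics; ls
python3 - <<'E'
from plant import r,eyes
import cv2,numpy as np
s=r.get_state();print(s['time_s'],s['tcp_pos'],s['eef_rot'],s['contact_force'],s['gripper_width'])
for n in('scene','side'):
    im=eyes.capture(n);cv2.imwrite(f'pics/{n}0.png',im[:,:,::-1]);print(n,eyes.camera_model(n))
print(eyes.camera_model('wrist'))
E
```

```text
pics
0.0 [ 0.25251538 -0.62541096  0.1873455 ] [ 1.79907666e+02 -8.52500538e-03 -1.58016054e+02] [-0.18804608  1.10806708  0.46051344] 0.08786357451305582
scene {'fov_y': 42.41368912911193, 'cx': 321.26024008580094, 'cy': 205.5915015129754, 'world_to_cam': array([[-0.05893529,  0.9981118 ,  0.01730531, -0.11199401],
       [-0.77698682, -0.05674873,  0.6269538 ,  0.39340861],
       [ 0.62675204,  0.0235037 ,  0.77886421, -1.58483054],
       [ 0.        ,  0.        ,  0.        ,  1.        ]])}
side {'fov_y': 54.967482598389964, 'cx': 320.3238105806982, 'cy': 196.7089442966465, 'world_to_cam': array([[-0.88099737, -0.47309971, -0.00450588,  0.56000692],
       [ 0.2940084 , -0.55490885,  0.77822569, -0.15892484],
       [-0.37067871,  0.68429002,  0.62796852, -0.82994201],
       [ 0.        ,  0.        ,  0.        ,  1.        ]])}
{'fov_y': 70.84865374209771, 'cx': 319.53805221115135, 'cy': 198.1939125390406, 'hand_eye': array([[ 1.38657598e-05,  9.60760217e-01,  2.77380254e-01,
         7.29769351e-02],
       [ 9.99999637e-01, -2.49722354e-04,  8.14973470e-04,
        -9.18945259e-04],
       [ 8.52262138e-04,  2.77380142e-01, -9.60759871e-01,
        -1.97456519e-01],
       [ 0.00000000e+00,  0.00000000e+00,  0.00000000e+00,
         1.00000000e+00]])}
```

View pics/scene0.png

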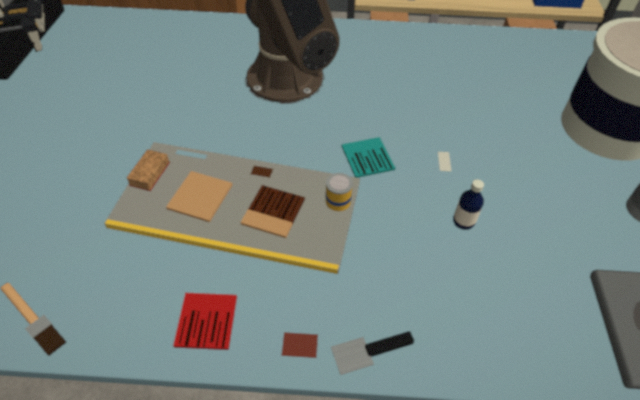

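View pics/side0.png

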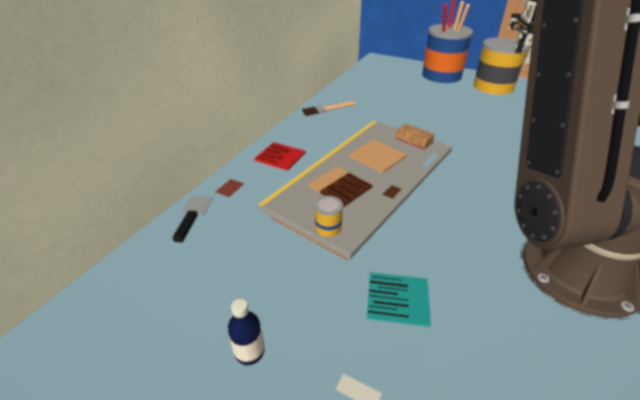

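The scene view shows the stand with its tape from (107,223) to (338,267). The sample is at (273,210) with its band toward the tape, the plain board at (200,195), the tin at (339,192), the block at (149,169) and the bottle at (468,207). The side view agrees. Next I measure these with masks.

```bash
cat > h.py <<'E'
import cv2,numpy as np
from plant import r,eyes
from scipy.spatial.transform import Rotation as R
def cam(n,s=None):
    m=eyes.camera_model(n)
    if n=='wrist':
        T=np.eye(4);T[:3,:3]=R.from_euler('xyz',s['eef_rot'],degrees=True).as_matrix();T[:3,3]=s['tcp_pos']
        C=T@m['hand_eye']
    else: C=np.linalg.inv(m['world_to_cam'])
    return C,200/np.tan(np.radians(m['fov_y']/2)),m['cx'],m['cy']
def ray(c,px,z):
    C,f,cx,cy=c;px=np.atleast_2d(px).astype(float)
    d=np.c_[(px[:,0]-cx)/f,-(px[:,1]-cy)/f,-np.ones(len(px))]@C[:3,:3].T
    return (C[:3,3]+d*((z-C[2,3])/d[:,2])[:,None])[:,:2]
def blobs(mask,amin=60):
    cs,_=cv2.findContours(cv2.morphologyEx(mask.astype(np.uint8),cv2.MORPH_CLOSE,np.ones((5,5))),cv2.RETR_EXTERNAL,cv2.CHAIN_APPROX_NONE)
    return [c[:,0] for c in cs if cv2.contourArea(c)>amin]
def rect(xy):
    (c,wh,a)=cv2.minAreaRect((xy*1000).astype(np.float32)); return np.round(c,1),np.round(wh,1),round(a,1)
E
python3 - <<'E'
from h import *
for n in('scene','side'):
    im=cv2.imread(f'pics/{n}0.png');h=cv2.cvtColor(im,cv2.COLOR_BGR2HSV);H,S,V=cv2.split(h);c=cam(n)
    print(n)
    for k,m,z in(('tape',(H>20)&(H<32)&(S>150)&(V>120),.05),('tan',(H>8)&(H<20)&(S>80)&(V>150),.059),('dark',(H<20)&(S>80)&(V<110),.059)):
        for b in blobs(m):
            u=b.mean(0)
            if n=='scene' and not(100<u[0]<370 and 140<u[1]<275):continue
            if n=='side' and not(250<u[0]<460 and 115<u[1]<260):continue
            print(k,u.round(),*rect(ray(c,b,z)))
E
```

```text
scene
tape [222. 246.] [663.2 -77.1] [532.8  18.8] 80.8
tan [266. 222.] [600.7  22.2] [112.6  39.4] 73.4
tan [200. 195.] [ 530.2 -142.6] [114.9 119.8] 74.0
tan [146. 167.] [ 447.5 -289.5] [55.9 97.9] 77.1
dark [277. 203.] [542.5  39.4] [110.6  77. ] 73.5
dark [138. 184.] [ 510.1 -294. ] [56.8 17.6] 76.9
dark [262. 171.] [445.8  -8.9] [46.9 26.3] 80.7
side
tape [328. 219.] [531.6 157.8] [53.8 34.3] 27.9
tape [317. 163.] [656.8 -70.9] [519.9   7.3] 80.9
tan [323. 229.] [523.5 201.2] [48.  40.9] 3.3
tan [327. 179.] [599.7  27.7] [118.8  43.8] 76.9
tan [377. 155.] [ 527.6 -137.2] [120.8 124.9] 74.5
tan [413. 135.] [ 471.9 -290.6] [ 97.6 111.1] 79.2
dark [392. 191.] [433.9   2.1] [44.2 24. ] 80.4
dark [346. 189.] [538.4  44.4] [112.7  80.9] 74.5
```

Call:
step_arm(plan=[[-0.62,0.73,-0.3,0,60],[-0.62,0.73,-0.3,0,60],[-0.62,0.73,-0.3,0,60],[-0.62,0.73,-0.3,0,60],[-0.62,0.73,-0.3,0,60],[-0.62,0.73,-0.3,0,60],[-0.62,0.73,-0.3,0,60],[-0.62,0.73,-0.3,0,60]])

```text
time_s: 0.77
tcp_pos: [0.3293, -0.3971, 0.2646]
eef_rot: [-179.9, 0.1, -157.8]
contact_force: [0.7, -0.1, 0.0]
gripper_width: 0.0602
gripper_force: 0.0
```

Call:
step_arm(plan=[[-0.62,0.73,0,0,60],[-0.62,0.73,0,0,60],[-0.62,0.73,0,0,60],[-0.62,0.73,0,0,60],[-0.62,0.73,0,0,60],[-0.62,0.73,0,0,60],[-0.62,0.73,0,0,60],[-0.62,0.73,0,0,60]])

```text
time_s: 1.43
tcp_pos: [0.4038, -0.1706, 0.2627]
eef_rot: [180.0, -0.1, -157.9]
contact_force: [0.5, -0.4, 0.7]
gripper_width: 0.0599
gripper_force: 0.0
```

Call:
step_arm(plan=[[-0.62,0.73,0,0.52,60],[-0.62,0.73,0,0.52,60],[-0.62,0.73,0,0.52,60],[-0.62,0.73,0,0.52,60],[-0.62,0.73,0,0.52,60],[-0.62,0.73,0,0.52,60],[-0.62,0.73,0,0.52,60],[-0.62,0.73,0,0.52,60],[-0.62,0.73,0,0.52,60]])

```text
time_s: 2.18
tcp_pos: [0.4792, 0.0552, 0.2622]
eef_rot: [-179.9, -0.1, 170.8]
contact_force: [-0.0, 0.4, -0.4]
gripper_width: 0.06
gripper_force: 0.0
```

Run:
```python
from h import *
s=r.get_state();print(s['time_s'],s['tcp_pos'],s['eef_rot'],s['joints'])
im=eyes.capture('wrist');cv2.imwrite('pics/w0.png',im[:,:,::-1])
import pickle;pickle.dump((s['tcp_pos'],s['eef_rot']),open('w0.pkl','wb'))
```

```text
2.1833 [0.47916138 0.05521257 0.26216013] [-1.79907301e+02 -1.12744826e-01  1.70779065e+02] [ 3.00049879e+01 -3.49863491e-01 -1.55933886e+01  5.31282917e-04
 -7.49024349e+01 -1.29225970e+02]
```

View pics/w0.png

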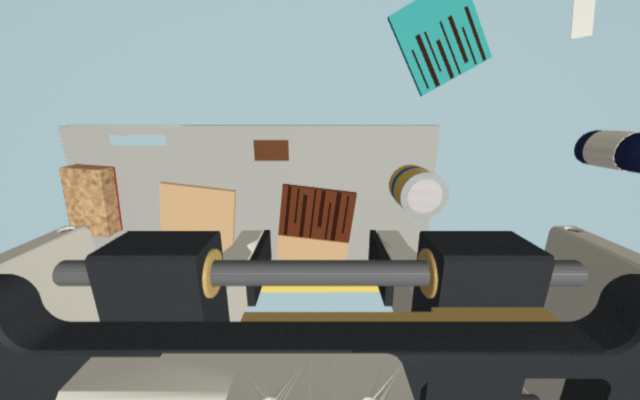

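The wrist view shows the sample's grain at (316,212) with its band at (312,250), below it the tape at (320,289), the tin's lid at (425,195) and the plain board at (197,220). I compute poses from this.

Run:
```python
from h import *
import pickle
p=pickle.load(open('w0.pkl','rb'));c=cam('wrist',dict(tcp_pos=p[0],eef_rot=p[1]))
im=cv2.imread('pics/w0.png');H,S,V=cv2.split(cv2.cvtColor(im,cv2.COLOR_BGR2HSV))
def line(xy):
    vx,vy,x,y=cv2.fitLine((xy*1000).astype(np.float32),cv2.DIST_HUBER,0,.01,.01).ravel();return np.array([x,y]).round(1),np.degrees(np.arctan2(vy,vx)).round(2)
g=blobs((H<20)&(S>80)&(V<130))
for b in g:
    if 270<b.mean(0)[0]<360 and 180<b.mean(0)[1]<250: print('grain',b.mean(0),*rect(ray(c,b,.059)))
# lower edge of tape, columns between the fingers
T=((H>20)&(H<34)&(S>120)&(V>100));pts=[]
for u in list(range(275,372,3)):
    v=np.where(T[240:306,u])[0]
    if len(v): pts.append((u,v.min()+240-.5,v.max()+240+.5))
pts=np.array(pts);print(pts[::8])
print('tape in',line(ray(c,pts[:,[0,1]],.05)),'out',line(ray(c,pts[:,[0,2]],.05)))
gray=cv2.cvtColor(im,cv2.COLOR_BGR2GRAY).astype(int)
B=im[:,:,0].astype(int)-im[:,:,2]
pts=[(u,np.argmin(B[115:140,u]>12) +115-.5) for u in range(80,430,5)]
print('back',pts[::20],line(ray(c,pts,.05)))
print('tin top',ray(c,(425,195),.118),ray(cam('scene'),(340,181),.118),ray(cam('side'),(329,204),.118))
pts=[(u,np.where((H[235:285,u]>8)&(H[235:285,u]<20)&(V[235:285,u]>150))[0].max()+235.5) for u in range(280,345,4)]
print('front',pts[::5],line(ray(c,pts,.059)))
```

```text
grain [316.19067797 212.50847458] [544.3  39.3] [108.3  80.1] 73.6
[[275.  285.5 290.5]
 [299.  285.5 290.5]
 [323.  285.5 290.5]
 [347.  285.5 290.5]
 [371.  285.5 290.5]]
tape in (array([676. ,  41.8], dtype=float32), np.float32(80.87)) out (array([687.6,  53.7], dtype=float32), np.float32(80.88))
back [(80, np.float64(124.5)), (180, np.float64(124.5)), (280, np.float64(124.5)), (380, np.float64(124.5))] (array([401.2, -32.8], dtype=float32), np.float32(80.78))
tin top [[0.52155686 0.18257217]] [[0.51664553 0.18309457]] [[0.51674374 0.18102106]]
front [(280, np.float64(259.5)), (300, np.float64(259.5)), (320, np.float64(259.5)), (340, np.float64(259.5))] (array([618.9,  20. ], dtype=float32), np.float32(80.86))
```

Call:
step_arm(plan=[[0.05,-0.036,0.15,0,60],[0.05,-0.036,0.3,0,60],[0.05,-0.036,0.45,0,60],[0.05,-0.036,0.6,0,60],[0.05,-0.036,0.7,0,60],[0.05,-0.036,0.77,0,60],[0.05,-0.036,0.77,0,60],[0.05,-0.036,0.77,0,60],[0.05,-0.036,0.77,0,60]])

```text
time_s: 2.98
tcp_pos: [0.466, 0.0484, 0.072]
eef_rot: [180.0, 0.1, 170.7]
contact_force: [-0.8, 0.4, 0.7]
gripper_width: 0.0603
gripper_force: 0.0
```

Run:
```python
from h import *
s=r.get_state();print(s['time_s'],s['tcp_pos'],s['eef_rot'])
im=eyes.capture('wrist');cv2.imwrite('pics/w1.png',im[:,:,::-1])
```

```text
2.9833 [0.46602234 0.04837807 0.07199573] [1.79969108e+02 7.96043820e-02 1.70729654e+02]
```

View pics/w1.png

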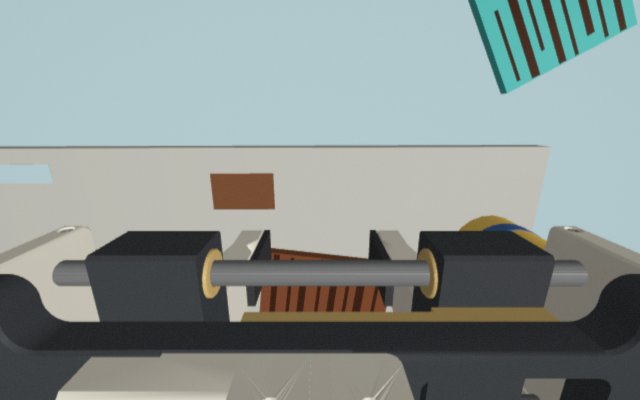

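The hand is behind the board: the grain's back edge runs from (272,249) to (380,261) between the fingers, and the tin at (500,235) is beside the hand. I lower the hand to board height.

Call:
step_arm(plan=[[0,0,0.03,0,60],[0,0,0.055,0,60],[0,0,0.068,0,60],[0,0,0.068,0,60],[0,0,0.068,0,60]])

```text
time_s: 3.45
tcp_pos: [0.4649, 0.049, 0.0536]
eef_rot: [-180.0, -0.0, 170.8]
contact_force: [0.7, -0.4, -0.5]
gripper_width: 0.0601
gripper_force: 0.0
```

Call:
step_arm(plan=[[-0.03,0,0,0,60],[-0.06,0,0,0,60],[-0.09,0,0,0,60],[-0.12,0,0,0,60],[-0.145,0,0,0,60],[-0.17,0,0,0,60],[-0.195,0,0,0,60],[-0.22,0,0,0,60],[-0.245,0,0,0,60],[-0.27,0,0,0,60],[-0.295,0,0,0,60],[-0.32,0,0,0,60]])

```text
time_s: 4.45
tcp_pos: [0.5447, 0.0361, 0.0538]
eef_rot: [-180.0, -0.0, 170.8]
contact_force: [-0.4, -0.2, 0.1]
gripper_width: 0.0597
gripper_force: 0.0
```

Call:
step_arm(plan=[[-0.02,0,0,0,60],[-0.04,0,0,0,60],[-0.06,0,0,0,60],[-0.08,0,0,0,60],[-0.1,0,0,0,60],[-0.1,0,0,0,60]])

```text
time_s: 4.95
tcp_pos: [0.5697, 0.0322, 0.0537]
eef_rot: [180.0, 0.0, 170.8]
contact_force: [0.1, -0.1, 0.2]
gripper_width: 0.0599
gripper_force: 0.0
```

Run:
```python
from h import *
s=r.get_state();print(s['time_s'],s['tcp_pos'])
im=eyes.capture('scene');cv2.imwrite('pics/s1.png',cv2.resize(im[130:290,90:410,::-1],None,fx=2.4,fy=2.4))
```

```text
4.95 [0.5697368  0.03216465 0.05374944]
```

View pics/s1.png

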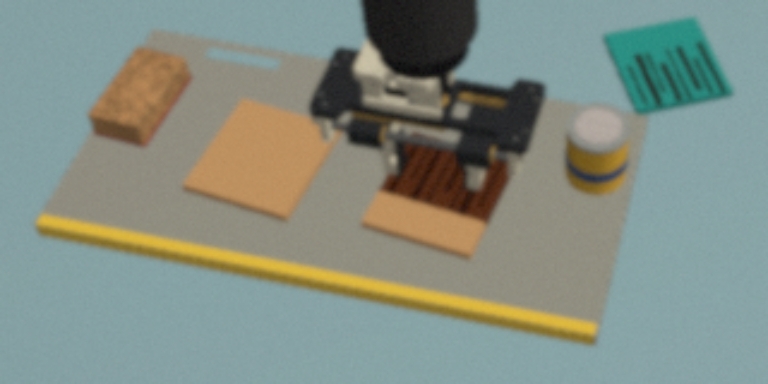

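The sample has not moved: its band is still at crop (425,222) and the finger tips are over the grain at (390,160) and (477,180). The opened tips ride higher than the TCP. I back out, then lower until the tips feel the stand.

Call:
step_arm(plan=[[0,0,-0.03,0,60],[0.08,0,-0.03,0,60],[0.16,0,-0.03,0,60],[0.24,0,-0.03,0,60],[0.32,0,-0.03,0,60],[0.38,0,-0.03,0,60],[0.42,0,-0.03,0,60],[0.42,0,-0.03,0,60],[0.42,0,0,0,60],[0.42,0,0.01,0,60],[0.42,0,0.01,0,60]])

```text
time_s: 5.92
tcp_pos: [0.4652, 0.0488, 0.0504]
eef_rot: [-180.0, -0.1, 170.8]
contact_force: [-0.3, -0.4, 0.8]
gripper_width: 0.06
gripper_force: 0.0
```

Call:
step_arm(plan=[[0,0,0.006,0,60],[0,0,0.012,0,60],[0,0,0.012,0,60]])

```text
time_s: 6.17
tcp_pos: [0.4651, 0.0488, 0.0478]
eef_rot: [-180.0, -0.0, 170.8]
contact_force: [-0.5, 0.0, 1.1]
gripper_width: 0.06
gripper_force: 0.0
```

Call:
step_arm(plan=[[0,0,0.004,0,60],[0,0,0.008,0,60],[0,0,0.008,0,60]])

```text
time_s: 6.42
tcp_pos: [0.465, 0.049, 0.0461]
eef_rot: [-180.0, -0.0, 170.8]
contact_force: [0.1, 0.7, 0.4]
gripper_width: 0.06
gripper_force: 0.0
```

Call:
step_arm(plan=[[0,0,0.004,0,60],[0,0,0.008,0,60],[0,0,0.008,0,60]])

```text
time_s: 6.67
tcp_pos: [0.465, 0.049, 0.0441]
eef_rot: [-180.0, -0.0, 170.8]
contact_force: [0.6, 0.6, 0.8]
gripper_width: 0.0597
gripper_force: 0.0
```

Call:
step_arm(plan=[[0,0,0.004,0,60],[0,0,0.004,0,60]])

```text
time_s: 6.83
tcp_pos: [0.465, 0.049, 0.0431]
eef_rot: [-180.0, -0.0, 170.8]
contact_force: [-0.2, -1.0, -0.1]
gripper_width: 0.0601
gripper_force: 0.0
```

Call:
step_arm(plan=[[0,0,0.004,0,60],[0,0,0.004,0,60]])

```text
time_s: 7.0
tcp_pos: [0.465, 0.049, 0.0421]
eef_rot: [-180.0, -0.0, 170.8]
contact_force: [-0.1, -0.3, 0.6]
gripper_width: 0.0597
gripper_force: 0.0
```

Call:
step_arm(plan=[[0,0,0.004,0,60],[0,0,0.004,0,60]])

```text
time_s: 7.17
tcp_pos: [0.465, 0.049, 0.0411]
eef_rot: [-180.0, -0.0, 170.8]
contact_force: [-0.4, -0.6, -1.2]
gripper_width: 0.0597
gripper_force: 0.0
```

Call:
step_arm(plan=[[0,0,0.004,0,60],[0,0,0.004,0,60]])

```text
time_s: 7.33
tcp_pos: [0.465, 0.049, 0.0401]
eef_rot: [-180.0, -0.0, 170.8]
contact_force: [-0.6, -0.8, -0.1]
gripper_width: 0.0599
gripper_force: 0.0
```

Call:
step_arm(plan=[[0,0,0.004,0,60],[0,0,0.004,0,60]])

```text
time_s: 7.5
tcp_pos: [0.465, 0.049, 0.0391]
eef_rot: [-180.0, -0.0, 170.8]
contact_force: [0.4, -0.1, -0.3]
gripper_width: 0.0602
gripper_force: 0.0
```

Run:
```python
from h import *
im=eyes.capture('side');cv2.imwrite('pics/d1.png',cv2.resize(im[90:270,250:470,::-1],None,fx=3.3,fy=3.3,interpolation=cv2.INTER_CUBIC))
```

```text
(no output)
```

View pics/d1.png

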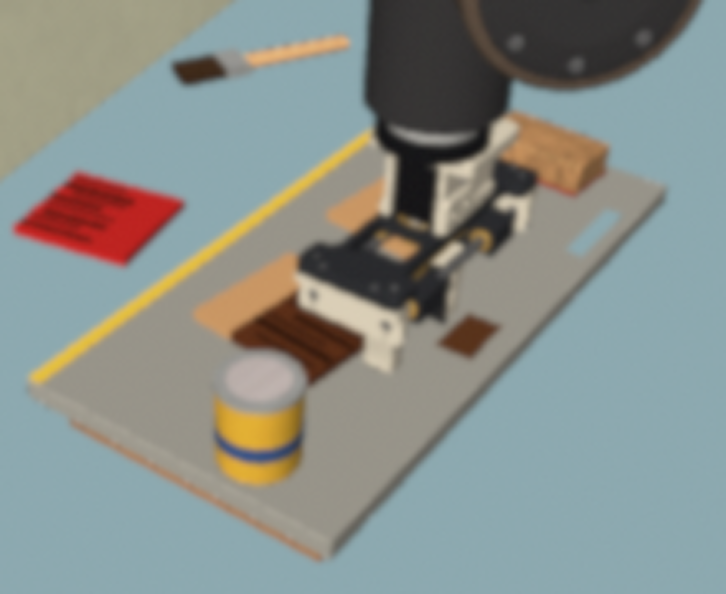

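Run:
```python
from h import *
c=cam('side');n=np.array([.9873,-.159]);t=np.array([.159,.9873])
for px in((363,356),(366,366),(390,372),(402,358)):
  for z in(.05,.06,.07):
    p=ray(c,(250+px[0]/3.3,90+px[1]/3.3),z)[0]*1000;print(px,z,(p@n).round(),(p@t).round())
```

```text
(363, 356) 0.05 482.0 130.0
(363, 356) 0.06 476.0 141.0
(363, 356) 0.07 470.0 152.0
(366, 366) 0.05 474.0 139.0
(366, 366) 0.06 468.0 149.0
(366, 366) 0.07 462.0 160.0
(390, 372) 0.05 456.0 134.0
(390, 372) 0.06 450.0 145.0
(390, 372) 0.07 444.0 155.0
(402, 358) 0.05 458.0 115.0
(402, 358) 0.06 452.0 126.0
(402, 358) 0.07 446.0 137.0
```

The tips are still well above the stand: the near finger's tip at crop (378,370) casts to a height of about 65 to 70 mm. So I raise the hand and push with shut fingers instead. Their tips sit at the TCP and make a flat front about 42 mm wide.

Call:
step_arm(plan=[[0,0,-0.1,0,60],[0,0,-0.1,0,40],[0,0,-0.1,0,20],[0,0,-0.1,0,0],[0,0,-0.1,0,0],[0,0,-0.1,0,0],[0,0,-0.1,0,0],[0,0,-0.1,0,0]], newtons=5)

```text
time_s: 8.22
tcp_pos: [0.4649, 0.0489, 0.0639]
eef_rot: [-180.0, -0.0, 170.8]
contact_force: [0.4, 1.1, -0.2]
gripper_width: 0.0186
gripper_force: 0.0
```

Call:
step_arm(plan=[[0,0,0.02,0,0],[0,0,0.03,0,0],[0,0,0.036,0,0],[0,0,0.036,0,0]])

```text
time_s: 8.55
tcp_pos: [0.4647, 0.0488, 0.0546]
eef_rot: [-180.0, -0.1, 170.8]
contact_force: [-0.4, -0.7, -0.7]
gripper_width: 0.0005
gripper_force: 0.0
```

Run:
```python
from h import *
a=eyes.capture('side')[110:230,310:430,::-1];b=eyes.capture('wrist')[:,:,::-1]
o=np.hstack([cv2.resize(a,(400,400),interpolation=cv2.INTER_CUBIC),cv2.resize(b[150:350,220:420],(400,400))])
cv2.imwrite('pics/d2.png',o)
```

```text
(no output)
```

View pics/d2.png

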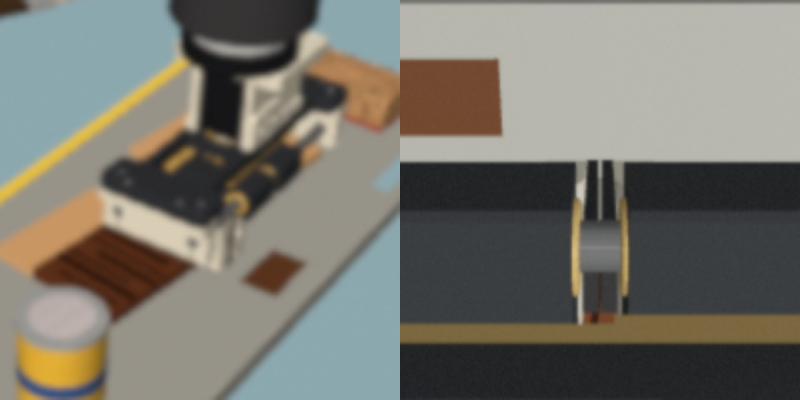

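The wrist view shows the shut fingers at (600,240), behind the board. I feel for the stand in small steps so the height is certain.

Call:
step_arm(plan=[[0,0,0.004,0,0],[0,0,0.01,0,0],[0,0,0.01,0,0]])

```text
time_s: 8.9
tcp_pos: [0.465, 0.049, 0.0526]
eef_rot: [-180.0, -0.0, 170.8]
contact_force: [0.4, 0.1, 0.6]
gripper_width: 0.0007
gripper_force: 0.0
```

Call:
step_arm(plan=[[0,0,0.004,0,0],[0,0,0.004,0,0]])

```text
time_s: 9.07
tcp_pos: [0.4651, 0.049, 0.0517]
eef_rot: [-180.0, -0.0, 170.8]
contact_force: [0.3, 0.1, 0.4]
gripper_width: 0.0006
gripper_force: 0.0
```

Call:
step_arm(plan=[[0,0,0.003,0,0],[0,0,0.003,0,0]])

```text
time_s: 9.23
tcp_pos: [0.4651, 0.049, 0.0509]
eef_rot: [-180.0, -0.0, 170.8]
contact_force: [0.3, -0.5, 0.2]
gripper_width: 0.0004
gripper_force: 0.0
```

Call:
step_arm(plan=[[-0.03,0,-0.006,0,0],[-0.06,0,-0.006,0,0],[-0.08,0,-0.006,0,0],[-0.1,0,-0.006,0,0],[-0.12,0,-0.006,0,0],[-0.14,0,-0.006,0,0],[-0.16,0,-0.006,0,0],[-0.18,0,-0.006,0,0],[-0.2,0,-0.006,0,0],[-0.22,0,-0.006,0,0],[-0.24,0,-0.006,0,0]])

```text
time_s: 10.15
tcp_pos: [0.5248, 0.0393, 0.0525]
eef_rot: [-180.0, -0.0, 170.8]
contact_force: [0.6, 0.2, -0.6]
gripper_width: 0.0001
gripper_force: 0.0
```

```bash
cat >> h.py <<'E'
N=np.array([.9873,-.159]);Tt=np.array([.159,.9873])
def look(n='scene'):
    im=eyes.capture(n);H,S,V=cv2.split(cv2.cvtColor(im,cv2.COLOR_RGB2HSV));c=cam(n)
    for k,m,z in(('tan',(H>8)&(H<20)&(S>80)&(V>150),.059),('dark',(H<20)&(S>80)&(V<110),.059)):
        for b in blobs(m):
            p=ray(c,b,z)*1000
            q=p@np.c_[N,Tt];C,wh,a=rect(q/1000)
            if 400<C[0]<730 and -380<C[1]<230: print(n,k,b.mean(0).round(),'n,t',C,wh,'ang',a,'nmax',q[:,0].max().round(1))
    return im
E
python3 - <<'E'
from h import *
s=r.get_state();print(s['time_s'],s['tcp_pos'],s['tcp_pos'][:2]@N)
look();look('side')
E
```

```text
10.15 [0.52480914 0.03934353 0.05249156] 0.5118884435265805
scene tan [266. 223.] n,t [589.6 118. ] [113.4  39.9] ang 82.8 nmax 616.0
scene tan [200. 196.] n,t [546.4 -56.6] [115.  120.5] ang 83.0 nmax 612.9
scene tan [148. 167.] n,t [ 488.5 -212.4] [66.4 97.1] ang 89.7 nmax 537.1
scene dark [277. 203.] n,t [529.1 125.5] [110.1  76.2] ang 82.8 nmax 573.2
scene dark [138. 184.] n,t [ 550.3 -210. ] [55.3 17.6] ang 86.1 nmax 560.6
scene dark [271. 169.] n,t [435.3  85.8] [90.8 36.7] ang 89.4 nmax 453.6
side tan [323. 181.] n,t [589.6 140.7] [83.3 43.6] ang 87.2 nmax 612.8
side tan [385. 158.] n,t [525.9 -49.6] [121.5  90.3] ang 84.1 nmax 567.0
side tan [414. 136.] n,t [ 510.9 -211.8] [ 97.6 113.7] ang 88.4 nmax 567.3
side dark [392. 191.] n,t [428.  71.] [44.2 24. ] ang 89.6 nmax 439.9
side dark [346. 190.] n,t [524.2 129.8] [112.2  80.4] ang 83.6 nmax 568.8
side dark [365. 153.] n,t [573.3 -41.4] [127.7  53. ] ang 85.2 nmax 601.8
side dark [344. 147.] n,t [634.5 -29.4] [80.9 38.6] ang 86.4 nmax 654.4
```

Run:
```python
from h import *
a=eyes.capture('side')[110:230,300:420,::-1];w=eyes.capture('wrist')[:,:,::-1];b=eyes.capture('scene')[140:240,210:360,::-1]
I=cv2.INTER_CUBIC
o=np.hstack([cv2.resize(a,(400,400),interpolation=I),np.vstack([cv2.resize(b,(400,267),interpolation=I),cv2.resize(w[200:333,220:420],(400,266),interpolation=I)])[:400]]) if 0 else np.vstack([np.hstack([cv2.resize(a,(360,360),interpolation=I),cv2.resize(b,(440,360),interpolation=I)]),cv2.resize(w[140:328],(800,235))])
cv2.imwrite('pics/d3.png',o);print(o.shape)
```

```text
(595, 800, 3)
```

View pics/d3.png

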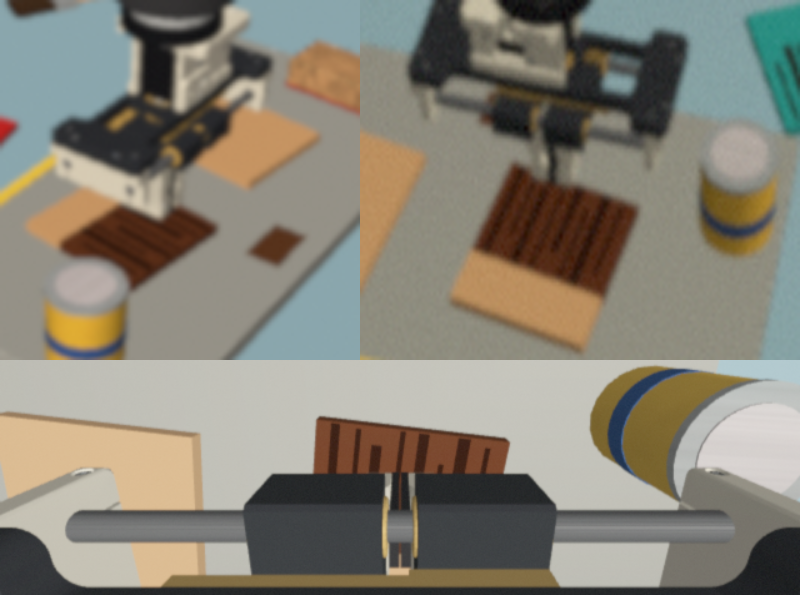

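Run:
```python
from h import *
for z in(.05,.06,.07,.08,.09):
    print(z,[(ray(cam(n),p,z)[0]@np.c_[N,Tt]*1000).round() for n,p in(('scene',(276.5,190.8)),('side',(355,181.7)))])
s=r.get_state();print(s['tcp_pos']@np.r_[N,0],s['tcp_pos'][:2]@Tt)
```

```text
0.05 [array([487., 112.]), array([529.,  82.])]
0.06 [array([495., 115.]), array([522.,  93.])]
0.07 [array([503., 118.]), array([515., 105.])]
0.08 [array([511., 121.]), array([508., 117.])]
0.09 [array([519., 124.]), array([501., 128.])]
0.5111917696895943 0.12221560721751502
```

Triangulated from both views, the shut tips are at about z = 0.08 while the TCP reads 0.0525, so they really pass above the board. I back out, open to 60 mm and go lower until the stand is felt.

Call:
step_arm(plan=[[0.06,0,0,0,0],[0.12,0,0,0,0],[0.18,0,0,0,30],[0.24,0,0,0,60],[0.24,0,0.02,0,60],[0.24,0,0.04,0,60],[0.24,0,0.05,0,60],[0.24,0,0.05,0,60],[0.24,0,0.05,0,60]])

```text
time_s: 11.15
tcp_pos: [0.4653, 0.0489, 0.0397]
eef_rot: [-180.0, -0.0, 170.8]
contact_force: [-0.1, 0.1, 0.0]
gripper_width: 0.0412
gripper_force: 0.0
```

Call:
step_arm(plan=[[0,0,0.008,0,60],[0,0,0.016,0,60],[0,0,0.016,0,60]])

```text
time_s: 11.4
tcp_pos: [0.465, 0.0489, 0.0356]
eef_rot: [-180.0, -0.0, 170.8]
contact_force: [0.4, 0.6, 0.4]
gripper_width: 0.0584
gripper_force: 0.0
```

Call:
step_arm(plan=[[0,0,0.008,0,60],[0,0,0.016,0,60],[0,0,0.016,0,60]])

```text
time_s: 11.65
tcp_pos: [0.4649, 0.0489, 0.0316]
eef_rot: [-180.0, -0.0, 170.8]
contact_force: [0.2, -0.2, -0.0]
gripper_width: 0.0604
gripper_force: 0.0
```

Call:
step_arm(plan=[[0,0,0.006,0,60],[0,0,0.012,0,60],[0,0,0.012,0,60]])

```text
time_s: 11.9
tcp_pos: [0.4649, 0.0489, 0.0287]
eef_rot: [-180.0, -0.0, 170.8]
contact_force: [-1.2, -0.3, 1.2]
gripper_width: 0.0602
gripper_force: 0.0
```

Call:
step_arm(plan=[[0,0,0.006,0,60],[0,0,0.006,0,60]])

```text
time_s: 12.07
tcp_pos: [0.465, 0.049, 0.0273]
eef_rot: [-180.0, -0.0, 170.8]
contact_force: [-1.4, 0.1, 0.0]
gripper_width: 0.0598
gripper_force: 0.0
```

Call:
step_arm(plan=[[0,0,0.004,0,60],[0,0,0.004,0,60]])

```text
time_s: 12.23
tcp_pos: [0.465, 0.049, 0.0264]
eef_rot: [-180.0, -0.0, 170.8]
contact_force: [0.1, -0.3, 0.2]
gripper_width: 0.06
gripper_force: 0.0
```

Call:
step_arm(plan=[[0,0,0.004,0,60],[0,0,0.004,0,60]])

```text
time_s: 12.4
tcp_pos: [0.465, 0.049, 0.0254]
eef_rot: [-180.0, -0.0, 170.8]
contact_force: [0.5, -0.4, 0.3]
gripper_width: 0.0597
gripper_force: 0.0
```

Call:
step_arm(plan=[[0,0,0.004,0,60],[0,0,0.004,0,60]])

```text
time_s: 12.57
tcp_pos: [0.465, 0.049, 0.0244]
eef_rot: [-180.0, -0.0, 170.8]
contact_force: [-0.1, 0.4, -0.0]
gripper_width: 0.06
gripper_force: 0.0
```

Call:
step_arm(plan=[[0,0,0.004,0,60],[0,0,0.004,0,60]])

```text
time_s: 12.73
tcp_pos: [0.465, 0.049, 0.0234]
eef_rot: [-180.0, -0.0, 170.8]
contact_force: [-0.4, -0.1, -0.8]
gripper_width: 0.0603
gripper_force: 0.0
```

Call:
step_arm(plan=[[0,0,0.004,0,60],[0,0,0.004,0,60]])

```text
time_s: 12.9
tcp_pos: [0.465, 0.049, 0.0224]
eef_rot: [-180.0, -0.0, 170.8]
contact_force: [-0.1, -0.5, -0.6]
gripper_width: 0.0603
gripper_force: 0.0
```

Call:
step_arm(plan=[[0,0,0.004,0,60],[0,0,0.004,0,60]])

```text
time_s: 13.07
tcp_pos: [0.465, 0.049, 0.0213]
eef_rot: [-180.0, -0.0, 170.8]
contact_force: [0.1, -0.4, -0.3]
gripper_width: 0.0601
gripper_force: 0.0
```

Run:
```python
from h import *
s=r.get_state();print(s['tcp_pos'],s['contact_force'])
a=eyes.capture('side')[120:220,320:420,::-1];b=eyes.capture('scene')[140:240,220:320,::-1]
I=cv2.INTER_CUBIC
cv2.imwrite('pics/d4.png',np.hstack([cv2.resize(x,(400,400),interpolation=I) for x in(a,b)]))
```

```text
[0.46501324 0.0489993  0.02132909] [ 0.10826136 -0.35831553 -0.31302908]
```

View pics/d4.png

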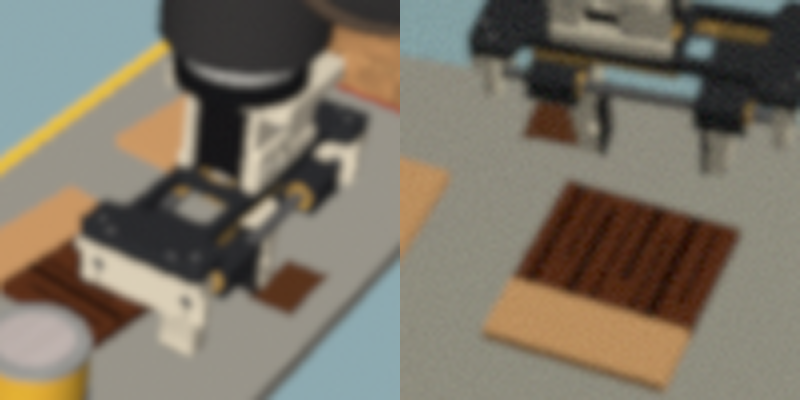

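Run:
```python
from h import *
for z in(.04,.05,.06,.07,.08,.09):
    f=lambda n,p:(ray(cam(n),p,z)[0]@np.c_[N,Tt]*1000).round()
    print(z,'L',f('scene',(270,177.5)),'R',f('scene',(298,182.5)),'tab sc',f('scene',(316,174)),'sd',f('side',(365,207.5)))
```

```text
0.04 L [441.  82.] R [441. 154.] tab sc [403. 190.] sd [458. 143.]
0.05 L [450.  85.] R [449. 156.] tab sc [412. 192.] sd [453. 154.]
0.06 L [458.  89.] R [458. 158.] tab sc [421. 194.] sd [447. 164.]
0.07 L [467.  92.] R [467. 161.] tab sc [430. 196.] sd [441. 175.]
0.08 L [475.  95.] R [475. 163.] tab sc [439. 198.] sd [435. 185.]
0.09 L [484.  98.] R [484. 165.] tab sc [448. 200.] sd [430. 195.]
```

The scene crop shows the finger tips at (600,150) and (712,170). At the TCP's n these cast to about 50 to 60 mm height, so the tips are nearly down. I go on in 1 mm steps.

Call:
step_arm(plan=[[0,0,0.004,0,60],[0,0,0.004,0,60]])

```text
time_s: 13.33
tcp_pos: [0.465, 0.049, 0.0204]
eef_rot: [-180.0, -0.0, 170.8]
contact_force: [0.2, -0.4, -0.6]
gripper_width: 0.0598
gripper_force: 0.0
```

Call:
step_arm(plan=[[0,0,0.004,0,60],[0,0,0.004,0,60]])

```text
time_s: 13.5
tcp_pos: [0.465, 0.049, 0.0194]
eef_rot: [-180.0, -0.0, 170.8]
contact_force: [0.3, -0.1, -0.2]
gripper_width: 0.06
gripper_force: 0.0
```

Call:
step_arm(plan=[[0,0,0.004,0,60],[0,0,0.004,0,60]])

```text
time_s: 13.67
tcp_pos: [0.465, 0.049, 0.0183]
eef_rot: [-180.0, -0.0, 170.8]
contact_force: [-0.6, -0.2, 0.2]
gripper_width: 0.0598
gripper_force: 0.0
```

Call:
step_arm(plan=[[0,0,0.004,0,60],[0,0,0.004,0,60]])

```text
time_s: 13.83
tcp_pos: [0.465, 0.049, 0.0173]
eef_rot: [-180.0, -0.0, 170.8]
contact_force: [-0.7, 0.3, -0.9]
gripper_width: 0.0602
gripper_force: 0.0
```

Call:
step_arm(plan=[[0,0,0.004,0,60],[0,0,0.004,0,60]])

```text
time_s: 14.0
tcp_pos: [0.465, 0.049, 0.0163]
eef_rot: [-180.0, -0.0, 170.8]
contact_force: [0.6, 0.7, 0.4]
gripper_width: 0.0601
gripper_force: 0.0
```

Call:
step_arm(plan=[[0,0,0.004,0,60],[0,0,0.004,0,60]])

```text
time_s: 14.17
tcp_pos: [0.465, 0.049, 0.0154]
eef_rot: [-180.0, -0.0, 170.8]
contact_force: [-0.3, 0.5, -0.6]
gripper_width: 0.0599
gripper_force: 0.0
```

Run:
```python
from h import *
# front finger tips in scene: dark/white pad vs grey stand; print lowest row where the column departs from stand colour
im=eyes.capture('scene').astype(int);s=r.get_state();print(s['tcp_pos'])
bg=np.median(im[180:186,305:325].reshape(-1,3),0);d=np.abs(im-bg).sum(2)
for u in range(262,304,2):
    v=np.where(d[150:184,u]>90)[0];print(u,150+v.max() if len(v) else None,end='; ')
```

```text
[0.46502409 0.0489986  0.01541541]
262 176; 264 176; 266 171; 268 171; 270 179; 272 177; 274 165; 276 166; 278 166; 280 166; 282 167; 284 167; 286 168; 288 168; 290 168; 292 170; 294 174; 296 183; 298 182; 300 177; 302 176;
```

By the scene rows (179 and 183) the tips are now almost on the stand. I try a push.

Call:
step_arm(plan=[[-0.03,0,0,0,60],[-0.06,0,0,0,60],[-0.08,0,0,0,60],[-0.1,0,0,0,60],[-0.12,0,0,0,60],[-0.14,0,0,0,60],[-0.16,0,0,0,60],[-0.18,0,0,0,60],[-0.2,0,0,0,60]])

```text
time_s: 14.97
tcp_pos: [0.515, 0.0409, 0.0154]
eef_rot: [180.0, 0.0, 170.8]
contact_force: [-1.0, 1.1, -1.0]
gripper_width: 0.0599
gripper_force: 0.2
```

Run:
```python
from h import *
s=r.get_state();print(s['time_s'],s['tcp_pos'],s['contact_force'],s['tcp_pos'][:2]@N)
look();look('side')
```

```text
14.9667 [0.51500295 0.04094514 0.01544658] [-0.99563089  1.10575422 -0.95071025] 0.5019521318392925
scene tan [268. 232.] n,t [612.7 129.7] [ 40.3 112.3] ang 0.2 nmax 633.1
scene tan [200. 196.] n,t [546.5 -56.6] [115.2 120.6] ang 83.1 nmax 612.9
scene tan [148. 167.] n,t [ 488.1 -211.2] [66.7 97.9] ang 89.1 nmax 537.3
scene dark [276. 211.] n,t [552.  129.5] [110.   77.3] ang 89.4 nmax 590.9
scene dark [138. 184.] n,t [ 550.7 -209.2] [56.8 16.9] ang 86.0 nmax 560.6
scene dark [262. 174.] n,t [460.7  68.1] [35.3 73.7] ang 0.3 nmax 478.4
scene dark [294. 165.] n,t [402.9 134.1] [18.9 60.4] ang 8.9 nmax 415.8
side tan [312. 181.] n,t [611.4 150. ] [42.5 88.6] ang 2.8 nmax 631.2
side tan [389. 161.] n,t [497.7 -47.2] [ 46.5 124.8] ang 3.2 nmax 524.1
side tan [413. 136.] n,t [ 510.5 -212.1] [ 96.4 114.7] ang 87.4 nmax 567.3
side dark [392. 191.] n,t [428.   70.8] [43.7 24. ] ang 89.6 nmax 439.9
side dark [327. 192.] n,t [551.3 170.4] [73.  41.3] ang 0.0 nmax 587.8
```

The board is moving and has squared itself to within about 0.5°. The grain line is at n ≈ 592 and the edge at ≈ 671. I push about 65 mm more, then look from above.

Call:
step_arm(plan=[[-0.02,0,0,0,60],[-0.045,0,0,0,60],[-0.07,0,0,0,60],[-0.095,0,0,0,60],[-0.12,0,0,0,60],[-0.145,0,0,0,60],[-0.17,0,0,0,60],[-0.195,0,0,0,60],[-0.22,0,0,0,60],[-0.24,0,0,0,60],[-0.256,0,0,0,60],[-0.256,0,0,0,60]])

```text
time_s: 16.07
tcp_pos: [0.5786, 0.0307, 0.0155]
eef_rot: [180.0, 0.0, 170.8]
contact_force: [0.4, -0.7, -0.3]
gripper_width: 0.0602
gripper_force: 0.0
```

Call:
step_arm(plan=[[0.08,0,0,0,60],[0.16,0,0,0,60],[0.24,0,-0.1,0,60],[0.24,0,-0.25,0,60],[0.24,0,-0.4,0,60],[0.24,0,-0.55,0,60],[0.24,0,-0.7,0,60],[0.24,0,-0.85,0,60],[0.24,0,-0.95,0,60],[0.24,0,-0.95,0,60],[0.24,0,-0.95,0,60]])

```text
time_s: 16.98
tcp_pos: [0.5191, 0.0408, 0.2548]
eef_rot: [179.9, 0.2, 170.8]
contact_force: [-1.0, 0.0, -1.0]
gripper_width: 0.0603
gripper_force: 0.0
```

```bash
cat >> h.py <<'E'
def line(xy):
    vx,vy,x,y=cv2.fitLine((xy*1000).astype(np.float32),cv2.DIST_HUBER,0,.01,.01).ravel();p=np.array([x,y]);return (p@np.c_[N,Tt]).round(1),np.degrees(np.arctan2(vy,vx)).round(2)
E
python3 - <<'E'
from h import *
s=r.get_state();print(s['time_s'],s['tcp_pos'],s['contact_force'])
im=look();look('side')
w=eyes.capture('wrist');cv2.imwrite('pics/w2.png',w[:,:,::-1]);c=cam('wrist',s)
cv2.imwrite('pics/f1.png',np.vstack([cv2.resize(w[:,:,::-1],(600,375)),cv2.resize(im[170:280,190:390,::-1],(600,220))]))
E
```

```text
16.9833 [0.51912057 0.0408169  0.2548194 ] [-0.99784563  0.04250062 -0.9533025 ]
scene tan [260. 255.] n,t [677.6 129.6] [111.9  39. ] ang 89.7 nmax 697.4
scene tan [200. 195.] n,t [546.5 -56.5] [114.9 120.5] ang 83.1 nmax 611.3
scene tan [147. 166.] n,t [ 487.9 -212.8] [59.7 97.9] ang 86.3 nmax 537.1
scene dark [268. 233.] n,t [616.9 129.6] [ 77.1 110.1] ang 0.3 nmax 655.6
scene dark [138. 184.] n,t [ 550.4 -209.2] [56.8 17.6] ang 86.1 nmax 560.6
scene dark [262. 171.] n,t [442.1  62.1] [46.8 25.9] ang 88.4 nmax 455.0
side tan [299. 170.] n,t [672.8 137.7] [ 47.7 122.1] ang 4.1 nmax 695.3
side tan [377. 155.] n,t [542.2 -51.5] [120.2 124.6] ang 83.4 nmax 608.6
side tan [413. 135.] n,t [ 511.5 -212.1] [ 95.3 113.3] ang 86.0 nmax 567.3
side dark [392. 191.] n,t [428.  71.] [44.2 24. ] ang 89.6 nmax 439.9
side dark [317. 178.] n,t [611.4 135.5] [ 80.1 114.2] ang 0.1 nmax 651.5
```

View pics/f1.png

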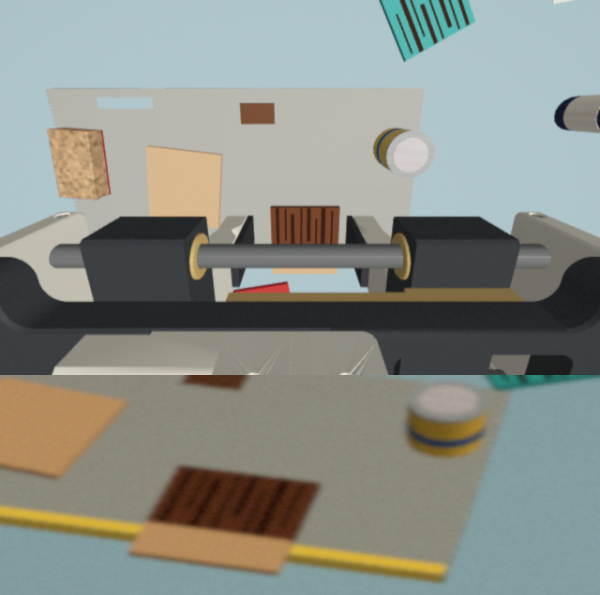

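The sample lies square, with its band past the tape and the other things unmoved. Next I measure the gap from the grain line to the tape edge in each view.

Run:
```python
from h import *
import pickle
for n in('scene','side','side0','scene0'):
    im=cv2.imread(f'pics/{n}.png')[:,:,::-1] if '0' in n else eyes.capture(n)
    k=n[:-1] if '0' in n else n
    c=cam(k);im=cv2.GaussianBlur(np.ascontiguousarray(im),(3,3),0);H,S,V=cv2.split(cv2.cvtColor(im,cv2.COLOR_RGB2HSV));Y=(H>20)&(H<33)&(S>130)&(V>110)
    cols=range(115,330,4) if k=='scene' else range(275,372,3)
    P=[]
    for u in cols:
        v=np.where(Y[110:275,u] if k=='scene' else Y[118:206,u])[0]+(110 if k=='scene' else 118)
        if 2<len(v)<14: P.append((u,v.min()-.5,v.max()+.5))
    P=np.array(P);hi,lo=line(ray(c,P[:,[0,1]],.05)),line(ray(c,P[:,[0,2]],.05));print(n,len(P),'upper',hi,'lower',lo)
c=cam('wrist',r.get_state())
w=cv2.imread('pics/w2.png');H,S,V=cv2.split(cv2.cvtColor(w,cv2.COLOR_BGR2HSV))
for b in blobs((H<20)&(S>80)&(V<130)):
    if 285<b[:,0].mean()<365 and 200<b[:,1].mean()<270:
        q=ray(c,b,.059)@np.c_[N,Tt];print('grain w',rect(q),q[:,0].min())
B=w[:,:,0].astype(int)-w[:,:,2]
print('back',line(ray(c,[(u,80+np.argmin(B[80:110,u]>12)-.5) for u in range(70,440,5)],.05)))
print('wrist columns',[(u,w[255:300:2,u].tolist()) for u in (325,)])
```

```text
scene 42 upper (array([656.9,   4.5]), np.float32(80.84)) lower (array([676.5,  21.3]), np.float32(80.78))
side 16 upper (array([664.6,  37.2]), np.float32(80.96)) lower (array([654.9,  93.1]), np.float32(80.77))
side0 26 upper (array([664.6,  66.7]), np.float32(80.85)) lower (array([654.9,  82.7]), np.float32(80.8))
scene0 54 upper (array([656.7,  30.1]), np.float32(80.88)) lower (array([676.6,  35. ]), np.float32(80.82))
grain w (array([610. , 129.7]), array([108.3,  63.9]), 90.0) 0.5780136171925991
back (array([401.6,  80.9]), np.float32(80.78))
wrist columns [(325, [[45, 70, 120], [45, 72, 121], [49, 68, 107], [67, 66, 68], [81, 79, 78], [95, 95, 93], [106, 107, 105], [109, 110, 108], [117, 117, 117], [134, 135, 135], [123, 123, 122], [124, 124, 123], [120, 120, 119], [115, 115, 115], [108, 108, 107], [108, 121, 132], [141, 182, 213], [144, 185, 216], [157, 187, 210], [203, 198, 178], [203, 198, 176], [204, 199, 176], [204, 199, 176]])]
```

The line is short of the edge by about 13.5 mm (wrist), 13 mm (side) and 10 mm (scene). I go back down the same way and push 12 mm past the earlier end point.

Call:
step_arm(plan=[[0,0,0.15,0,60],[0,0,0.3,0,60],[0,0,0.45,0,60],[0,0,0.6,0,60],[0,0,0.75,0,60],[0,0,0.87,0,60],[0,0,0.93,0,60],[0,0,0.95,0,60],[0,0,0.95,0,60]])

```text
time_s: 17.98
tcp_pos: [0.5168, 0.0396, 0.0138]
eef_rot: [-179.8, -0.2, 170.8]
contact_force: [-0.7, 0.7, 0.9]
gripper_width: 0.0596
gripper_force: 0.0
```

Call:
step_arm(plan=[[-0.06,0,0,0,60],[-0.12,0,0,0,60],[-0.17,0,0,0,60],[-0.21,0,0,0,60],[-0.23,0,0,0,60],[-0.245,0,0,0,60],[-0.26,0,0,0,60],[-0.275,0,0,0,60],[-0.288,0,0,0,60],[-0.288,0,0,0,60],[-0.288,0,0,0,60]])

```text
time_s: 18.9
tcp_pos: [0.5896, 0.0289, 0.0155]
eef_rot: [180.0, 0.0, 170.8]
contact_force: [0.1, -0.0, -0.7]
gripper_width: 0.0599
gripper_force: 0.0
```

Call:
step_arm(plan=[[0.08,0,0,0,60],[0.16,0,0,0,60],[0.28,0,-0.1,0,60],[0.4,0,-0.25,0,60],[0.45,0,-0.4,0,60],[0.45,0,-0.55,0,60],[0.45,0,-0.7,0,60],[0.45,0,-0.85,0,60],[0.45,0,-0.95,0,60],[0.45,0,-0.95,0,60],[0.45,0,-0.95,0,60]])

```text
time_s: 19.82
tcp_pos: [0.479, 0.0473, 0.2547]
eef_rot: [179.9, 0.2, 170.8]
contact_force: [0.0, -0.5, -1.2]
gripper_width: 0.06
gripper_force: 0.0
```

```bash
cat > m.py <<'E'
from h import *
s=r.get_state();print(s['time_s'],s['tcp_pos'],s['contact_force'])
im=look();look('side')
w=eyes.capture('wrist')[:,:,::-1].copy();cv2.imwrite('pics/w3.png',w);c=cam('wrist',s)
H,S,V=cv2.split(cv2.cvtColor(w,cv2.COLOR_BGR2HSV))
for b in blobs((H<20)&(S>80)&(V<130)):
    q=ray(c,b,.059)@np.c_[N,Tt]
    if .08<q[:,1].mean()<.18 and q[:,0].mean()>.52: print('grain w',b.min(0),b.max(0),rect(q),(q.min(0)*1000).round(1),(q.max(0)*1000).round(1))
B=w[:,:,0].astype(int)-w[:,:,2]
print('back',line(ray(c,[(u,60+np.argmin(B[60:140,u]>12)-.5) for u in range(90,420,5)],.05)))
P=[]
for u in range(290,352,4):
    m=(H[255:320,u]>8)&(H[255:320,u]<22)&(S[255:320,u]>60)&(V[255:320,u]>150);v=np.where(m)[0]
    if len(v):P.append((u,v.max()+255.5))
if P:print('front w',P[::6],line(ray(c,P,.059)))
E
python3 m.py
```

```text
19.8167 [0.47899809 0.04732829 0.25472867] [ 0.02121019 -0.45049872 -1.17406722]
scene tan [259. 260.] n,t [688.8 129.2] [111.3  39.7] ang 89.6 nmax 708.4
scene tan [200. 195.] n,t [546.1 -56.7] [114.7 119.9] ang 83.0 nmax 611.3
scene tan [147. 166.] n,t [ 488.6 -214. ] [57.4 96.4] ang 86.3 nmax 537.1
scene dark [266. 237.] n,t [628.  129.6] [109.8  77.3] ang 89.9 nmax 666.7
scene dark [138. 184.] n,t [ 550.4 -209.2] [56.8 17.6] ang 86.1 nmax 560.6
scene dark [262. 171.] n,t [441.7  61.8] [26.6 46.4] ang 0.9 nmax 455.2
side tan [295. 168.] n,t [683.7 136.3] [ 43.9 116.1] ang 2.7 nmax 706.8
side tan [377. 155.] n,t [542.2 -51.5] [120.2 124.6] ang 83.4 nmax 608.6
side tan [413. 135.] n,t [ 512.2 -211.9] [ 97.6 111.1] ang 88.4 nmax 567.3
side dark [392. 191.] n,t [428.  71.] [44.2 24. ] ang 89.6 nmax 439.9
side dark [314. 176.] n,t [622.7 135.7] [ 80.3 114.6] ang 0.4 nmax 662.9
grain w [291 286] [358 297] (array([663.9, 131.2]), array([108.6,  20.5]), 89.9) [653.5  76.8] [674.2 185.5]
grain w [290 252] [360 259] (array([599.5, 131.7]), array([108.8,  12. ]), 89.9) [593.4  77.3] [605.6 186.1]
back (array([403.3,  52.2]), np.float32(80.8))
front w [(290, np.float64(289.5)), (314, np.float64(312.5)), (338, np.float64(312.5))] (array([703.9, 128.5]), np.float32(80.72))
```

Run:
```python
from h import *
w=cv2.imread('pics/w3.png');c=cam('wrist',r.get_state());H,S,V=cv2.split(cv2.cvtColor(w,cv2.COLOR_BGR2HSV))
for u in (276,280,364,368,372):
    v=np.where((H[280:316,u]>20)&(H[280:316,u]<34)&(S[280:316,u]>120)&(V[280:316,u]>100))[0]+280
    if len(v):print('tape',u,v.min(),v.max(),(ray(c,(u,v.max()+.5),.05)[0]@N*1000).round(1))
for u in range(294,357,6):
    d=w[285:313,u].astype(int).sum(1);k=np.argmax(np.diff(d))+285.5;print(u,k,(ray(c,(u,k),.059)[0]@N*1000).round(1),end='; ')
cv2.imwrite('pics/c.png',cv2.resize(w[230:320,260:390],(780,540),interpolation=cv2.INTER_CUBIC))
```

```text
tape 276 290 294 670.8
tape 280 290 315 711.5
tape 364 290 315 711.5
tape 368 290 315 711.5
tape 372 290 293 668.9
294 297.5 670.1; 300 297.5 670.1; 306 297.5 670.1; 312 297.5 670.1; 318 297.5 670.1; 324 297.5 670.1; 330 297.5 670.1; 336 297.5 670.1; 342 297.5 670.1; 348 297.5 670.1; 354 297.5 670.1;
```

View pics/c.png

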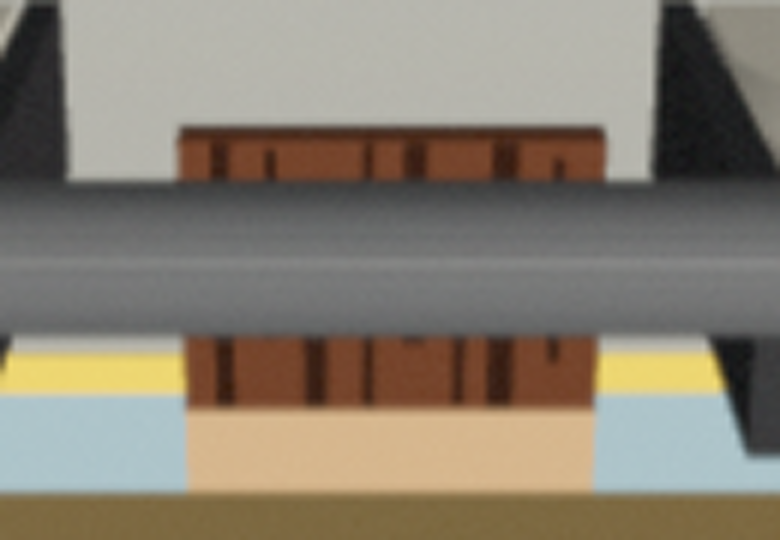

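The crop shows the grain line at y=408 and the tape's outer edge at y=395. Allowing for the board's 9 mm height, that puts the line within about 2 mm of the edge, and square to it. The hand is well clear, so I hand the job in.

```bash
python3 -c "
from plant import workorder;print(workorder.close_job())"
```

```text
the job is handed in; nothing more can be done
None
```

The job is handed in, with no verdict returned: the sample lies flat and square to the taped edge, its grain line within about 2 mm of the edge by my measurement, the other board, tin, block and bottle show no movement in the pictures, and the hand is clear.

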